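# Moisture check of a chair rail before glue-up

### The job

The short mahogany repair piece for a chair rail is to be checked for dryness before it is glued in. Push this rail home into the corner of the squaring board, lying flat, square and tight against both fences; then take the moisture meter out of its stand and hold it upright on the rail with both brass studs inside the chalk ring and in line with the grain (the rail's length), pressing gently so that the sprung studs are about half-way in. Finish while still holding it like that so that I can read it, and leave the glue, the wax tin and the mallet alone.

Things in the scene. Friction and masses are not known exactly. Their poses are not given: they have to be found in the camera images.
- corner: Squaring board fixed to the bench, may be yawed: plywood base 200 (x) by 320 (y) by 12 mm, two beech fences 25 mm wide, 22 mm above the base. Origin: centre of underside. Long fence along y on the far side, inner face at x = +75 mm; short fence along x on the left (+y), inner face at y = +135 mm. A rail fully home has its origin at x +43, y +35, z 12 mm in this frame, same yaw.
- rail: Loose short reddish-brown mahogany chair rail with two pale inlaid lines: 64 (x) by 200 (y, the grain) by 25 mm (z), about 0.2 kg. Starts flat on the squaring board, 20 to 75 mm from the fences, up to 12 degrees askew. Origin: centre of its underside. Its +x long side goes against the long fence, its +y end against the short one.
- ring (a point): Centre of the white chalk ring on the rail's top face, 35 mm from the rail's middle towards its -y end. The ring is 40 mm across inside. This point lies 25 mm above the rail's underside.
- stand: Dark wooden stand fixed to the bench, foot 90 by 110 mm, with a 70 mm tall sleeve of 48 (x) by 64 (y) mm outside. The meter stands upright in its pocket with 2 mm clearance all round, 44 mm deep in it. Origin: centre of its underside, on the bench.
- meter: Loose moisture meter, about 0.19 kg: pale grey upright case 28 (x) by 44 (y) by 125 mm (z), rubber on the two narrow sides (+-y), blank screen on the +x face. Origin: centre of the case's underside, at the start 26 mm above the bench; upper 81 mm free above the stand. Grip near the top across the 44 mm. Two brass studs (6 mm thick) stick out 14 mm below, 8 mm either side of the middle along y.
- meter_tip (a point): Point on the meter midway between the ends of the two studs when they are fully out, 14 mm below the case's underside.
- studs (a joint): How far the pair of sprung studs is pushed up into the meter, in m: 0 = fully out, 0.010 = fully in (end stop). They begin to move at about 2 N and take about 7 N when fully in, so about 4.5 N half-way.
- glue: Bystander: white glue bottle with an orange cap, 54 mm diameter, 130 mm tall. Origin: centre of its underside.
- wax: Bystander: round flat wax tin with a brass lid, 83 mm diameter, 36 mm tall. Origin: centre of its underside.
- mallet: Bystander: wooden mallet lying on its side, handle along x, 280 mm long, head 60 by 110 by 75 mm at the +x end. Origin: on the bench, 110 mm from the middle of the head towards the handle.
There are look-alikes about, which are no part of the job. Several things have the shape of the rail; the one meant has the colours described above.

How it is judged:
By the outcome, as a careful person would: the job done as asked, in the order asked, and still so for the second after the job is handed in, while the arm keeps its last pose, push and grip.
It also fails if it takes over 72 s, if anything falls off the work surface, if the arm or the gripper's body presses on something with over 40 N, if the wrist force passes 120 N, or if a joint passes its speed limit or range.

### The arm

A 6-joint arm with a two-finger parallel gripper is mounted at the origin on the work surface. World frame = base frame: x ahead of the robot, y to its left, z up, the work surface at z = 0. Lengths are in m, angles in rad, forces in N, time in s.
With the tool pointing down it reaches from about 0.375 to 0.925 m from the base axis. Payload 5.7 kg.
Tool frame: the origin (TCP) lies midway between the tips of the shut fingers; the grasp point (between the pads) lies 19 mm behind it (manip.grip_point_offset is the distance from the TCP to the grasp point, in m); z points along the fingers, y is the direction in which the jaws open and shut (so a half turn about z gives the same grasp; the last joint's range is limited). The gripper opens to 85 mm and grips with 20 to 120 N. Pads are 22 mm wide; open, the fingers measure 114 mm over their backs; the gripper's body (76 mm by 85 mm) begins 54 mm behind the grasp point. The pads swing forward as they close: fully open they stand 13 mm farther back than shut.
Start: joints at [1.222, 0.359, 1.51, -0, 1.272, -0.115], TCP at [0.139, 0.584, 0.231] pointing down, gripper open.
Joint ranges: [-2.97, 2.97], [-1.01, 2.36], [0.21, 2.38], [-0.96, 4.11], [0.2, 2.71], [-2.98, 2.98]. Speed limits (rad/s): [2.39, 2.39, 3.14, 3.14, 3.14, 3.14].

### API

Orientations are given as a 3x3 rotation matrix whose columns are the frame's x, y, z axes.
In Python, from bench import manip gives the robot as it stands.
- The arm moves only by the shell command python3 -m jog 'ROWS' [FORCE]. ROWS is JSON, a list that holds one entry, the list of rows, each a list of 7 numbers: the closure, from 0 (fully open) to 1 (shut), then the shift along the tool's x, y, z in mm, then the turn, a rotation vector about the tool's x, y, z in rad. A call has exactly 10 rows; each row is the pose to reach, as a shift and turn from the pose commanded when the call began, along the tool's axes at that moment; what a row does not reach only later rows make up. A row lasts 1/10 s, in which the tool goes at most 50 mm and 8.59 degrees, less where a joint would pass 70% of its speed; a pose out of reach is approached as far as the arm can. A call with a gripper value outside its range is refused whole. The fingers move at their own pace and stop on an object; FORCE is the grip in N (left out, the last holds). Time passes only in rows, so rows that repeat a pose let the fingers close, or fill a call up. It gives the time, the measured TCP pose, the force and the opening at its end, in the units of the state.
- manip.read_state(): the state, without advancing time (a new reading comes with each control period).
- manip.read_camera(name): name is "scene" or "top" or "wrist"; returns a dict with "pixels" (480x640x3 uint8, blue, green, red), "fx", "fy", "cx", "cy" (pixels), "cam_to_world" (4x4, takes a point from camera to world coordinates). Camera axes: x right, y down, z forward; pixel columns grow to the right and rows downward; lengths in m; the calibration is good to about 2 mm. The wrist camera is an equidistant fisheye: a pixel r from the principal point sees the ray r / f radians off the axis. A picture is of the moment at which its call begins. There is no depth.
- manip.sign_off(): hands the job in, once; it reports no verdict.
The state is a dict: "t": time; "qpos": joint angles; "joint_velocities": joint speeds; "effort": joint torques, N m; "eef_pos": TCP position; "ee_rot": TCP orientation; "force": force on the tool from outside, world axes, zero at the start; "wrist_torque": the same for the moment, N m; "width": finger opening in m.
Only numpy, scipy, OpenCV 4.12 (cv2) and the standard library are available. Lean on these libraries where they do the work, as an engineer would, in place of code of your own. Each camera call takes 0.05 s, during which the arm holds its last target.

## Working session

There is one attempt and no reset: what is moved stays moved. The work goes in short steps, Python scripts to look and compute and a shell command to move; the robot and the scene stay as the last step left them, time stands still between calls to the robot, and variables do not carry over. Pictures are saved under pics/ and viewed, and the job is handed in when it is done.

```bash
ls; mkdir -p pics
python3 - <<'E'
from bench import manip
import cv2
print(manip.read_state())
print(manip.grip_point_offset)
for n in("scene","top","wrist"):
    c=manip.read_camera(n); cv2.imwrite(f"pics/{n}0.png",c["pixels"]); print(n,c["fx"],c["fy"],c["cx"],c["cy"],c["cam_to_world"])
E
```

```text
pics
{'t': 0.0, 'qpos': array([ 1.22191513e+00,  3.59510239e-01,  1.51144058e+00, -3.37515696e-05,
        1.27252037e+00, -1.15128049e-01]), 'joint_velocities': array([ 0.000222  ,  0.00010618, -0.0013966 ,  0.00092987, -0.00149672,
        0.00019392]), 'effort': array([-3.37121019e-03, -5.27610791e+01, -2.78608060e+01, -5.02878556e-04,
        1.31203528e-02, -3.12602390e-05]), 'eef_pos': array([0.13877528, 0.58301833, 0.23044738]), 'ee_rot': array([[-9.72806154e-01,  2.31619976e-01, -6.11854738e-04],
       [ 2.31620711e-01,  9.72804549e-01, -1.77639686e-03],
       [ 1.83766075e-04, -1.86980803e-03, -9.99998235e-01]]), 'force': array([ 0.29040014, -0.32580203, -0.38902442]), 'wrist_torque': array([-0.00217131,  0.03520509, -0.06129273]), 'width': 0.08539334297148794}
0.0187
scene 436.29734110086883 436.29734110086883 323.26053855225 242.55096792961973 [[-0.26590083  0.81629586 -0.51279413  1.02851803]
 [ 0.96393621  0.21900654 -0.15120553  0.26425938]
 [-0.01112318 -0.5345065  -0.84509116  0.91115535]
 [ 0.          0.          0.          1.        ]]
top 602.270606041198 602.270606041198 311.871663289685 237.7931340413043 [[-2.31475512e-02 -9.87948920e-01  1.53039609e-01  2.96764034e-01]
 [-9.99731992e-01  2.28186123e-02 -3.90568250e-03  1.18359325e-01]
 [ 3.66463305e-04 -1.53089000e-01 -9.88212337e-01  1.54388679e+00]
 [ 0.00000000e+00  0.00000000e+00  0.00000000e+00  1.00000000e+00]]
wrist 371.64829954431775 371.64829954431775 321.0323945487054 234.31840880811964 [[ 0.23158493  0.93292662  0.27571063  0.06963805]
 [ 0.97281307 -0.22157203 -0.06738367  0.60082003]
 [-0.00177426  0.28381995 -0.95887595  0.3734224 ]
 [ 0.          0.          0.          1.        ]]
```

View pics/scene0.png

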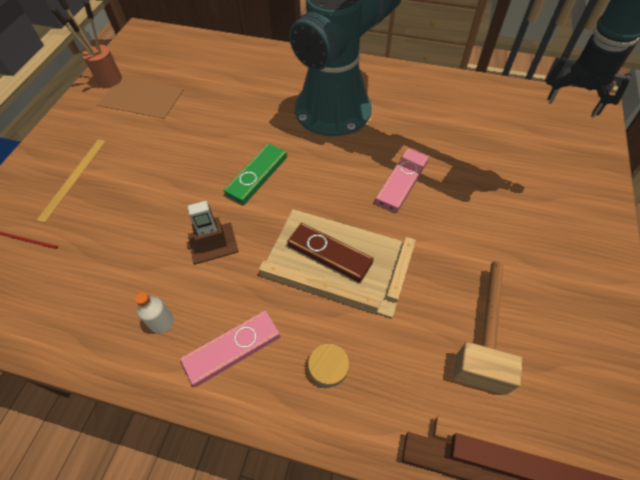

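View pics/top0.png

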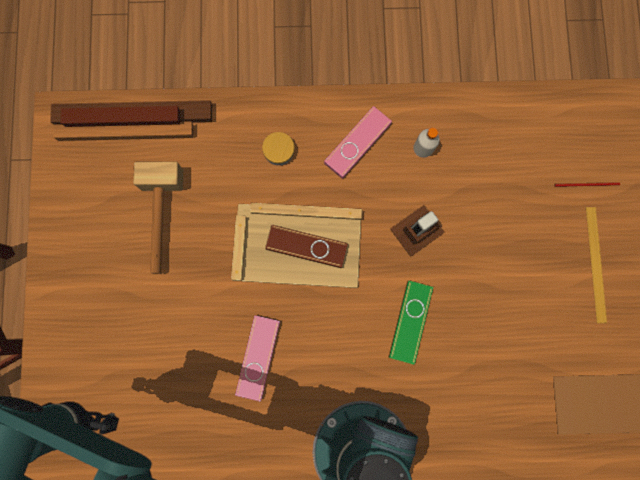

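View pics/wrist0.png

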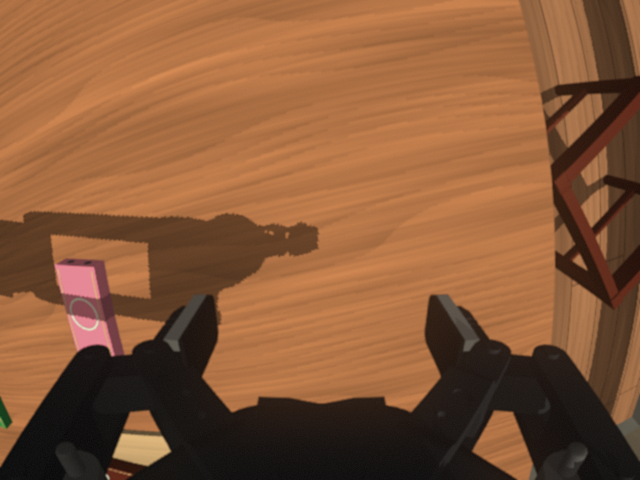

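```bash
cat > h.py <<'E'
import numpy as np, cv2
from bench import manip
def cam(n): return manip.read_camera(n)
def px2w(c,u,v,z):
    if False: pass
    d=np.array([(u-c["cx"])/c["fx"],(v-c["cy"])/c["fy"],1.]); T=c["cam_to_world"]
    d=T[:3,:3]@d; o=T[:3,3]; return o+d*(z-o[2])/d[2]
def wpx2w(c,u,v,z):
    x,y=u-c["cx"],v-c["cy"]; r=np.hypot(x,y); th=r/c["fx"]
    d=np.array([np.sin(th)*x/r,np.sin(th)*y/r,np.cos(th)]); T=c["cam_to_world"]
    d=T[:3,:3]@d; o=T[:3,3]; return o+d*(z-o[2])/d[2]
def proj(c,p):
    T=c["cam_to_world"]; q=T[:3,:3].T@(np.array(p)-T[:3,3]); return np.array([c["fx"]*q[0]/q[2]+c["cx"],c["fy"]*q[1]/q[2]+c["cy"]])
def crop(im,x0,y0,x1,y1,s,name): cv2.imwrite(name,cv2.resize(im[y0:y1,x0:x1],None,fx=s,fy=s,interpolation=cv2.INTER_CUBIC))
E
python3 - <<'E'
import cv2
from h import *
im=cv2.imread("pics/top0.png"); crop(im,220,190,460,300,3.3,"pics/tc0.png")
im=cv2.imread("pics/scene0.png"); crop(im,170,180,430,330,3,"pics/sc0.png")
E
```

```text
(no output)
```

View pics/tc0.png

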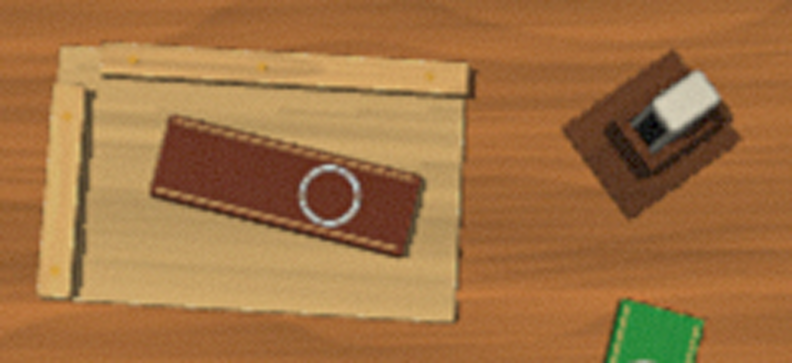

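View pics/sc0.png

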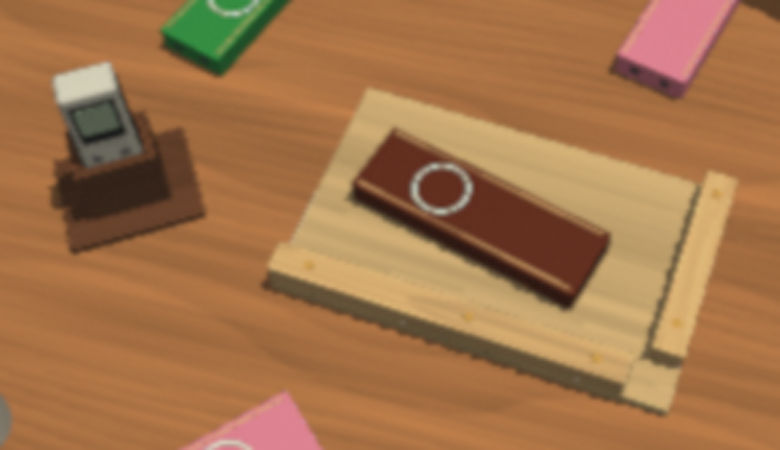

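Run:
```python
from h import *
np.set_printoptions(precision=4,suppress=True)
c=cam("top"); im=c["pixels"]
f=lambda x,y,z:px2w(c,(x+.5)/3.3-.5+220,(y+.5)/3.3-.5+190,z)
P=dict(LFin1=(103,76,.034),LFin2=(468,97,.034),LFout2=(468,63,.034),cornOut=(60,46,.012+.0),SFin1=(86,88,.034),SFin2=(73,298,.034),SFout2=(38,297,.034),baseR=(456,321,.012),baseRt=(462,97,.012),
 mt1=(654,109,.151),mt2=(697,70,.151),mt3=(720,97,.151),mt4=(672,141,.151),st1=(563,130,.01),st2=(672,50,.01),st3=(741,138,.01),st4=(632,217,.01),ring=(330,195,.037))
for k,v in P.items(): print(k,f(*v))
hsv=cv2.cvtColor(im,cv2.COLOR_BGR2HSV)
# rail mask: dark red
b,g,r=[im[...,i].astype(int) for i in range(3)]
m=((r<140)&(r>g*1.8)&(r>50)).astype(np.uint8)*255
m[:200]=0;m[290:]=0;m[:,:245]=0;m[:,360:]=0
m=cv2.morphologyEx(m,cv2.MORPH_CLOSE,np.ones((9,9)))
n,l,s,_=cv2.connectedComponentsWithStats(m);i=1+s[1:,4].argmax();print(s[i])
cn=max(cv2.findContours((l==i).astype(np.uint8),0,1)[0],key=cv2.contourArea)
w=np.array([px2w(c,*p[0],.037)[:2] for p in cn]).astype(np.float32)
(cx,cy),(a,bb),an=cv2.minAreaRect(w);print("rail",cx,cy,a,bb,an); print(cv2.boxPoints(((cx,cy),(a,bb),an)))
```

```text
LFin1 [0.5991 0.2666 0.034 ]
LFin2 [ 0.576  -0.0151  0.034 ]
LFout2 [ 0.6028 -0.0161  0.034 ]
cornOut [0.6283 0.3024 0.012 ]
SFin1 [0.5899 0.2798 0.034 ]
SFin2 [0.4276 0.2907 0.034 ]
SFout2 [0.429  0.3173 0.034 ]
baseR [ 0.405  -0.0016  0.012 ]
baseRt [ 0.5802 -0.0124  0.012 ]
mt1 [ 0.5426 -0.1369  0.151 ]
mt2 [ 0.5702 -0.169   0.151 ]
mt3 [ 0.5502 -0.1843  0.151 ]
mt4 [ 0.5193 -0.1485  0.151 ]
st1 [ 0.5525 -0.0907  0.01  ]
st2 [ 0.6144 -0.1793  0.01  ]
st3 [ 0.5429 -0.2296  0.01  ]
st4 [ 0.4827 -0.1413  0.01  ]
ring [0.5017 0.0934 0.037 ]
[ 266  227   81   40 1718]
rail 0.5083882808685303 0.12752623856067657 0.19659201800823212 0.06157176196575165 75.60443115234375
[[0.4541 0.04  ]
 [0.5138 0.0247]
 [0.5626 0.2151]
 [0.503  0.2304]]
```

```bash
cat >> h.py <<'E'
from scipy.spatial.transform import Rotation as R
PSI=-0.075
def b2w(x,y,z,psi=PSI):
    c,s=np.cos(psi),np.sin(psi); return np.array([c*x-s*y,s*x+c*y,z])
def w2b(p,psi=PSI): return b2w(p[0],p[1],p[2] if len(p)>2 else 0,-psi)
def delta(p,yaw):
    """yaw: CCW angle of tool y from world y"""
    s=manip.read_state(); Rc=s["ee_rot"]; c,sn=np.cos(yaw),np.sin(yaw)
    Rt=np.array([[-c,-sn,0],[-sn,c,0],[0,0,-1.]])
    print("t",round(s["t"],2),"shift mm",np.round(Rc.T@(np.array(p)-s["eef_pos"])*1000,1),"rot",np.round(R.from_matrix(Rc.T@Rt).as_rotvec(),4),"F",np.round(s["force"],1),"board",np.round(w2b(s["eef_pos"])*1000,1),"w",round(s["width"]*1000,1))
E
python3 -c "
from h import *
delta(b2w(.430,.165,.12),PSI); delta(b2w(.430,.165,.014),PSI)"
```

```text
t 0.2 shift mm [-398.6 -368.5  111.1] rot [-0.0012 -0.0002 -0.1588] F [0.7 0.5 0.3] board [ 94.7 592.  230.7] w 85.4
t 0.2 shift mm [-398.6 -368.4  217.1] rot [-0.0012 -0.0002 -0.1588] F [0.7 0.5 0.3] board [ 94.7 592.  230.7] w 85.4
```

```bash
python3 -m jog '[[[0,-36,-33,5,0,0,-0.015],[0,-72,-67,10,0,0,-0.03],[0,-110,-102,15,0,0,-0.045],[0,-148,-137,20,0,0,-0.06],[0,-186,-172,25,0,0,-0.075],[0,-224,-207,30,0,0,-0.09],[0,-262,-242,35,0,0,-0.105],[0,-300,-277,40,0,0,-0.12],[0,-336,-311,45,0,0,-0.135],[0,-370,-342,60,0,0,-0.15]]]'; python3 -c "
from h import *
delta(b2w(.430,.165,.014),PSI)"
```

```text
t: 1.2
eef_pos: [0.4164, 0.171, 0.1746]
ee_rot: [[-0.997, 0.083, 0.003], [0.083, 0.997, 0.001], [-0.003, 0.001, -1.0]]
force: [1.5, 0.7, -0.1]
width: 0.0856
t 1.2 shift mm [-27.5 -36.6 160.6] rot [ 0.0008  0.0027 -0.0083] F [ 1.5  0.7 -0.1] board [402.4 201.7 174.6] w 85.6
```

```bash
python3 -m jog '[[[0,-12,-15,40,0,0,-0.008],[0,-25,-31,80,0,0,-0.008],[0,-25,-31,110,0,0,-0.008],[0,-25,-31,130,0,0,-0.008],[0,-25,-31,145,0,0,-0.008],[0,-25,-31,152,0,0,-0.008],[0,-25,-31,156,0,0,-0.008],[0,-25,-31,160,0,0,-0.008],[0,-25,-31,160,0,0,-0.008],[0,-25,-31,160,0,0,-0.008]]]'; python3 -c "
from h import *
delta(b2w(.430,.165,.008),PSI)
cv2.imwrite('pics/s1.png',cam('scene')['pixels'][130:330,150:550].repeat(2,0).repeat(2,1))"
```

```text
t: 2.2
eef_pos: [0.4373, 0.1399, 0.0143]
ee_rot: [[-0.997, 0.076, 0.001], [0.076, 0.997, 0.0], [-0.001, 0.0, -1.0]]
force: [-0.8, -0.7, -0.6]
width: 0.0855
t 2.2 shift mm [-4.4 -7.2  6.3] rot [ 0.0001  0.001  -0.0006] F [-0.8 -0.7 -0.6] board [425.6 172.2  14.3] w 85.5
```

View pics/s1.png

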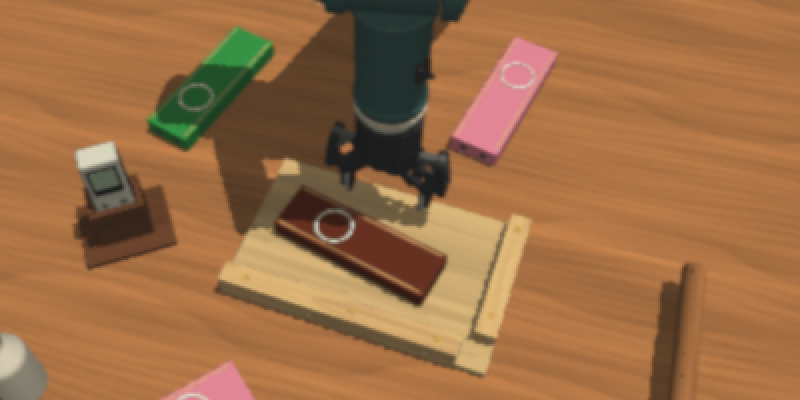

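```bash
python3 -m jog '[[[0,0,-7,7,0,0,0],[0,-10,-7,7,0,0,0],[0,-20,-7,7,0,0,0],[0,-30,-7,7,0,0,0],[0,-38,-7,7,0,0,0],[0,-46,-7,7,0,0,0],[0,-54,-7,7,0,0,0],[0,-61,-7,7,0,0,0],[0,-67,-7,7,0,0,0],[0,-72,-7,7,0,0,0]]]'; python3 -c "
from h import *
delta(b2w(.503,.165,.008),PSI)
cv2.imwrite('pics/s2.png',cam('scene')['pixels'][130:330,150:550].repeat(2,0).repeat(2,1))"
```

```text
t: 3.25
eef_pos: [0.5088, 0.1273, 0.0068]
ee_rot: [[-0.997, 0.076, -0.0], [0.076, 0.997, -0.0], [-0.0, -0.0, -1.0]]
force: [-2.2, -0.1, 0.8]
width: 0.0852
t 3.25 shift mm [-5.2 -0.  -1.2] rot [-0.0001  0.     -0.0008] F [-2.2 -0.1  0.8] board [497.8 165.1   6.8] w 85.2
```

View pics/s2.png

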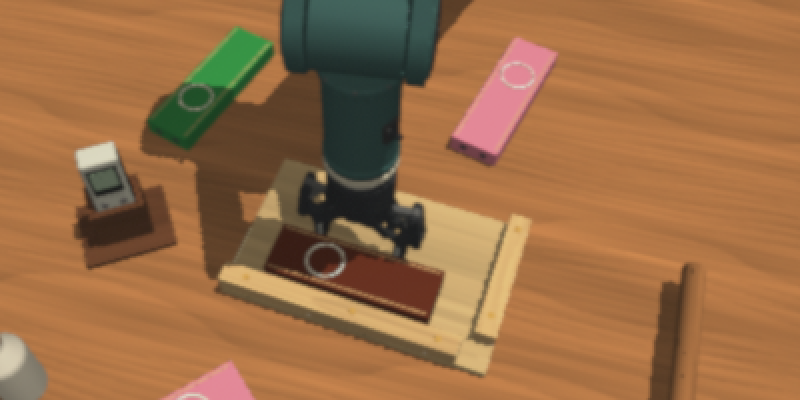

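```bash
python3 -m jog '[[[0,-1,0,0,0,0,0],[0,-2,0,0,0,0,0],[0,-3,0,0,0,0,0],[0,-3.5,0,0,0,0,0],[0,-4,0,0,0,0,0],[0,-4.5,0,0,0,0,0],[0,-5,0,0,0,0,0],[0,-5.5,0,0,0,0,0],[0,-6,0,0,0,0,0],[0,-6,0,0,0,0,0]]]'; python3 -c "
from h import *
delta(b2w(.503,.165,.008),PSI);print(manip.read_state()['wrist_torque'])"
```

```text
t: 4.3
eef_pos: [0.5136, 0.1269, 0.0068]
ee_rot: [[-0.997, 0.076, -0.001], [0.076, 0.997, -0.0], [0.001, -0.0, -1.0]]
force: [-4.6, 0.4, 2.6]
width: 0.0851
t 4.3 shift mm [-0.3  0.  -1.2] rot [-0.0001 -0.001  -0.0009] F [-4.6  0.4  2.6] board [502.7 165.    6.8] w 85.1
[ 0.1725543   0.52103851 -0.0558385 ]
```

```bash
python3 -m jog '[[[0,12,0,0,0,0,0],[0,20,0,-30,0,0,0],[1,0,-20,-60,0,0,0],[1,-20,-70,-60,0,0,0],[1,-43,-118,-60,0,0,0],[1,-43,-137,-60,0,0,0],[1,-43,-137,-40,0,0,0],[1,-43,-137,-28,0,0,0],[1,-43,-137,-28,0,0,0],[1,-43,-137,-28,0,0,0]]]'; python3 -c "
from h import *
delta(b2w(.546,.087,.020),PSI)
cv2.imwrite('pics/s3.png',cam('scene')['pixels'][130:330,150:550].repeat(2,0).repeat(2,1))"
```

```text
t: 5.3
eef_pos: [0.5461, -0.0123, 0.0346]
ee_rot: [[-0.997, 0.075, -0.001], [0.075, 0.997, 0.0], [0.001, -0.0, -1.0]]
force: [0.4, 0.3, 0.2]
width: -0.0004
t 5.3 shift mm [-0.5 58.4 14.6] rot [-0.     -0.001   0.0002] F [0.4 0.3 0.2] board [545.5  28.6  34.6] w -0.4
```

View pics/s3.png

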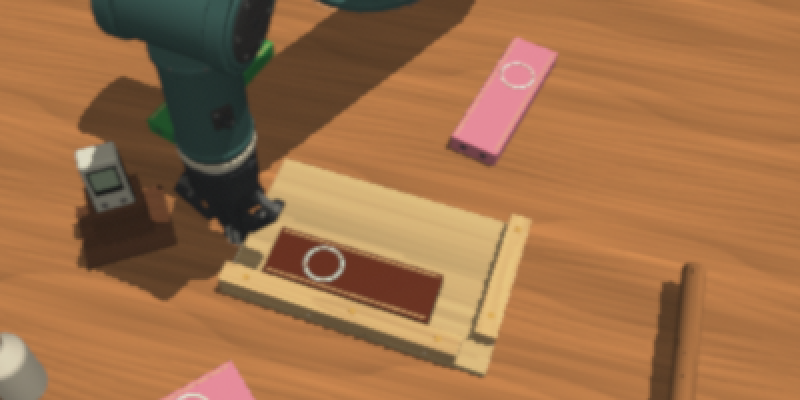

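```bash
python3 -m jog '[[[1,0,0,10,0,0,0],[1,0,4,14,0,0,0],[1,0,12,14,0,0,0],[1,0,20,14,0,0,0],[1,0,28,14,0,0,0],[1,0,36,14,0,0,0],[1,0,44,14,0,0,0],[1,0,51,14,0,0,0],[1,0,58,14,0,0,0],[1,0,64,14,0,0,0]]]'; python3 -c "
from h import *
delta(b2w(.546,.108,.020),PSI)
cv2.imwrite('pics/s4.png',cam('scene')['pixels'][130:330,150:550].repeat(2,0).repeat(2,1))"
```

```text
t: 6.35
eef_pos: [0.5517, 0.0513, 0.021]
ee_rot: [[-0.997, 0.075, 0.0], [0.075, 0.997, -0.0], [-0.0, -0.0, -1.0]]
force: [-0.5, -2.0, 1.4]
width: -0.0001
t 6.35 shift mm [ 0.4 15.5  1. ] rot [-0.0003  0.0003 -0.0006] F [-0.5 -2.   1.4] board [546.3  92.5  21. ] w -0.1
```

View pics/s4.png

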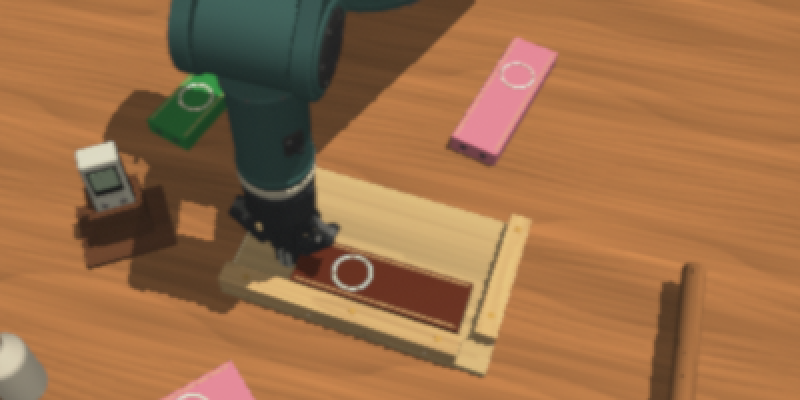

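```bash
python3 -m jog '[[[1,0,2,0,0,0,0],[1,0,4,0,0,0,0],[1,0,6,0,0,0,0],[1,0,8,0,0,0,0],[1,0,9,0,0,0,0],[1,0,10,0,0,0,0],[1,0,11,0,0,0,0],[1,0,12,0,0,0,0],[1,0,13,0,0,0,0],[1,0,13,0,0,0,0]]]'; python3 -c "
from h import *
delta(b2w(.546,.108,.020),PSI)"
```

```text
t: 7.4
eef_pos: [0.5526, 0.0639, 0.0209]
ee_rot: [[-0.997, 0.076, 0.0], [0.076, 0.997, -0.0], [-0.0, -0.0, -1.0]]
force: [-0.4, -2.4, 1.6]
width: -0.0002
t 7.4 shift mm [0.2 2.9 0.9] rot [-0.      0.0001 -0.0007] F [-0.4 -2.4  1.6] board [546.2 105.1  20.9] w -0.2
```

```bash
python3 -m jog '[[[1,0,0.5,0,0,0,0],[1,0,1,0,0,0,0],[1,0,1.5,0,0,0,0],[1,0,2,0,0,0,0],[1,0,2.5,0,0,0,0],[1,0,3,0,0,0,0],[1,0,3.5,0,0,0,0],[1,0,4,0,0,0,0],[1,0,4.5,0,0,0,0],[1,0,5,0,0,0,0]]]'; python3 -c "
from h import *
delta(b2w(.546,.108,.020),PSI)
cv2.imwrite('pics/s5.png',cam('scene')['pixels'][130:330,150:550].repeat(2,0).repeat(2,1))"
```

```text
t: 8.4
eef_pos: [0.5528, 0.0676, 0.0209]
ee_rot: [[-0.997, 0.075, -0.0], [0.075, 0.997, -0.002], [0.0, -0.002, -1.0]]
force: [-1.5, -10.3, 2.9]
width: -0.0002
t 8.4 shift mm [ 0.2 -0.9  0.9] rot [-0.0018 -0.0001  0.0001] F [ -1.5 -10.3   2.9] board [546.2 108.9  20.9] w -0.2
```

View pics/s5.png

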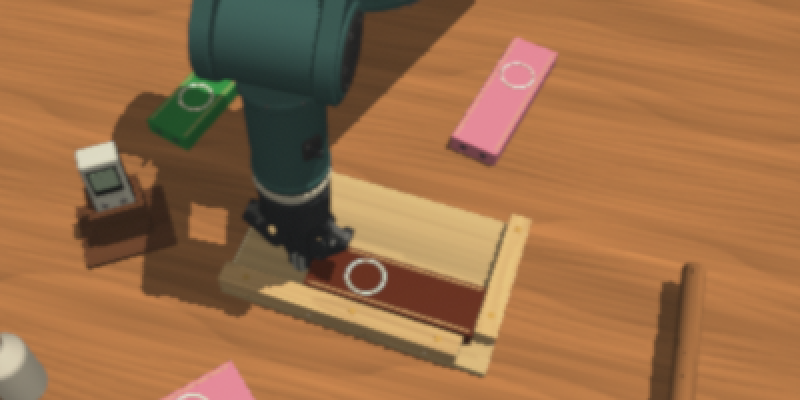

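```bash
python3 -m jog '[[[1,0,-12,0,0,0,0],[1,0,-12,-40,0,0,0],[0,25,20,-60,0,0,0],[0,55,60,-60,0,0,0],[0,68,100,-60,0,0,0],[0,68,106,-40,0,0,0],[0,68,106,-10,0,0,0],[0,68,106,10,0,0,0],[0,68,106,14,0,0,0],[0,68,106,14,0,0,0]]]'; python3 -c "
from h import *
delta(b2w(.503,.215,.007),PSI)
cv2.imwrite('pics/s6.png',cam('scene')['pixels'][130:330,150:550].repeat(2,0).repeat(2,1))"
```

```text
t: 9.45
eef_pos: [0.4924, 0.1793, 0.0063]
ee_rot: [[-0.997, 0.076, -0.002], [0.076, 0.997, -0.0], [0.002, -0.0, -1.0]]
force: [-0.6, 0.8, 0.9]
width: 0.0853
t 9.45 shift mm [-25.4  -0.7  -0.8] rot [-0.0003 -0.002  -0.0012] F [-0.6  0.8  0.9] board [477.6 215.7   6.3] w 85.3
```

View pics/s6.png

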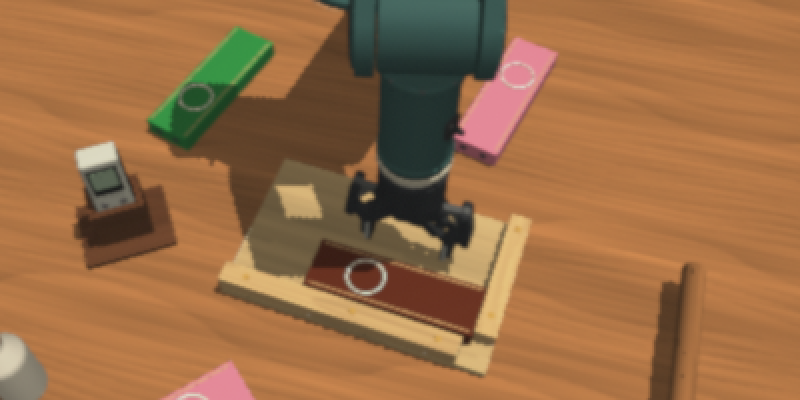

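```bash
python3 -m jog '[[[0,-12,0,0,0,0,0.002],[0,-20,0,0,0,0,0.002],[0,-23,0,0,0,0,0.002],[0,-24,0,0,0,0,0.002],[0,-25,0,0,0,0,0.002],[0,-26,0,0,0,0,0.002],[0,-27,0,0,0,0,0.002],[0,-28,0,0,0,0,0.002],[0,-29,0,0,0,0,0.002],[0,-29.5,0,0,0,0,0.002]]]'; python3 -c "
from h import *
delta(b2w(.503,.215,.007),PSI);print(manip.read_state()['wrist_torque'])"
```

```text
t: 10.5
eef_pos: [0.5181, 0.1772, 0.0064]
ee_rot: [[-0.997, 0.078, -0.008], [0.078, 0.997, -0.001], [0.008, -0.001, -1.0]]
force: [-10.9, 2.6, 9.0]
width: 0.0852
t 10.5 shift mm [ 0.3 -0.6 -0.6] rot [-0.0012 -0.0077 -0.0036] F [-10.9   2.6   9. ] board [503.3 215.6   6.4] w 85.2
[ 0.08728218  1.5309292  -0.38097826]
```

```bash
python3 -m jog '[[[0,10,0,0,0,0,0],[0,20,0,-30,0,0,0],[0,20,0,-80,0,0,0],[0,10,-40,-130,0,0,-0.12],[0,0,-88,-170,0,0,-0.24],[0,-10,-136,-200,0,0,-0.36],[0,-20,-184,-210,0,0,-0.48],[0,-32,-232,-214,0,0,-0.6],[0,-44,-280,-214,0,0,-0.68],[0,-54,-328,-214,0,0,-0.68]]]'
python3 - <<'E'
from h import *
delta((.547,-.160,.2),.611)
print(manip.read_state()["qpos"].round(2))
im=cam("top")["pixels"];cv2.imwrite("pics/top1.png",im); crop(im,220,190,460,300,3.3,"pics/tc1.png")
im=cam("scene")["pixels"]; cv2.imwrite("pics/scene1.png",im);crop(im,170,180,430,330,3,"pics/sc1.png")
im=cam("wrist")["pixels"]; cv2.imwrite("pics/w1.png",im)
E
```

```text
t: 11.5
eef_pos: [0.5476, -0.1262, 0.2211]
ee_rot: [[-0.823, -0.569, 0.003], [-0.569, 0.823, -0.002], [-0.002, -0.003, -1.0]]
force: [1.2, 0.7, -0.2]
width: 0.0852
t 11.5 shift mm [ 19.7 -27.4  21.1] rot [-0.0032  0.0018 -0.0061] F [ 1.2  0.7 -0.2] board [555.5 -84.9 221.1] w 85.2
[-0.35  0.31  1.61 -0.    1.22 -2.52]
```

View pics/tc1.png

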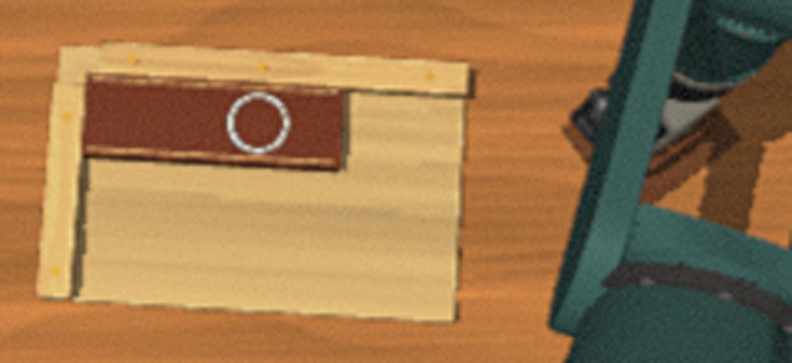

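View pics/sc1.png

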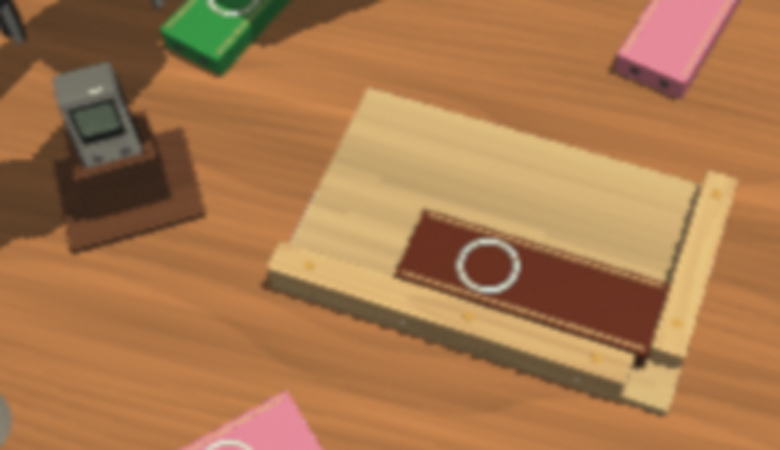

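View pics/w1.png

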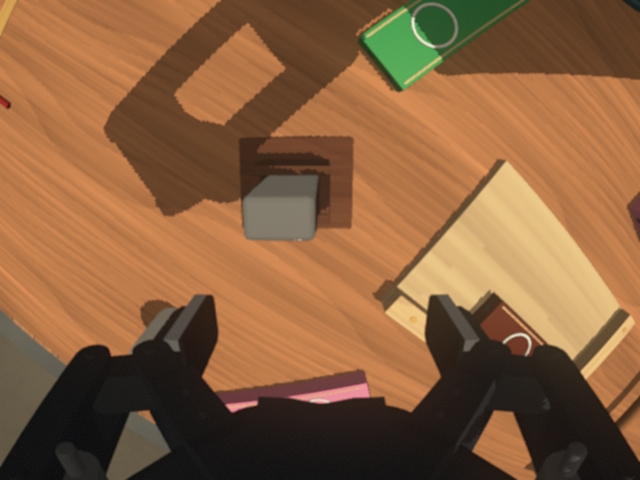

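Run:
```python
from h import *
np.set_printoptions(precision=4,suppress=True)
c=cam("scene")
g=lambda x,y,z:px2w(c,(x+.5)/3-.5+170,(y+.5)/3-.5+180,z)
q=[g(x,y,.151)[:2] for x,y in((54,82),(110,64),(119,92),(62,107))];print(np.array(q),np.mean(q,0))
cw=cam("wrist")
q=[wpx2w(cw,x,y,.151)[:2] for x,y in((262,176),(318,176),(315,240),(246,240))];print(np.array(q),np.mean(q,0))
c=cam("top"); im=cv2.imread("pics/top0.png")
crop(im,395,200,445,260,12,"pics/m0.png")
crop(cv2.imread("pics/w1.png"),220,120,370,255,5,"pics/m1.png")
im=cv2.imread("pics/top1.png")
b,gg,r=[im[...,i].astype(int) for i in range(3)]
m=((r<140)&(r>gg*1.8)&(r>50)).astype(np.uint8)*255
m[:200]=0;m[290:]=0;m[:,:240]=0;m[:,360:]=0
m=cv2.morphologyEx(m,cv2.MORPH_CLOSE,np.ones((9,9)))
n,l,s,_=cv2.connectedComponentsWithStats(m);i=1+s[1:,4].argmax()
cn=max(cv2.findContours((l==i).astype(np.uint8),0,1)[0],key=cv2.contourArea)
w=np.array([px2w(c,*p[0],.037)[:2] for p in cn]).astype(np.float32)
(cx,cy),(a,bb),an=cv2.minAreaRect(w);print("rail",cx,cy,a,bb,an,w2b((cx,cy)))
# ring: white
hs=cv2.cvtColor(im,cv2.COLOR_BGR2HSV)
m=((hs[...,1]<70)&(hs[...,2]>110)).astype(np.uint8); k=np.zeros_like(m);k[210:245,280:315]=1;m*=k
cn=max(cv2.findContours(m,0,1)[0],key=cv2.contourArea);(u,v),rr=cv2.minEnclosingCircle(cn)
p=px2w(c,u,v,.037);print("ring top",u,v,rr,p,w2b(p))
c=cam("scene");im=cv2.imread("pics/scene1.png");hs=cv2.cvtColor(im,cv2.COLOR_BGR2HSV)
m=((hs[...,1]<90)&(hs[...,2]>110)).astype(np.uint8); k=np.zeros_like(m);k[255:282,318:348]=1;m*=k
cn=max(cv2.findContours(m,0,1)[0],key=cv2.contourArea);e=cv2.fitEllipse(cn);p=px2w(c,*e[0],.037);print("ring scene",e,p,w2b(p))
```

```text
[[ 0.5554 -0.1821]
 [ 0.5296 -0.1492]
 [ 0.5516 -0.1326]
 [ 0.5746 -0.1669]] [ 0.5528 -0.1577]
[[ 0.5302 -0.1777]
 [ 0.5122 -0.1508]
 [ 0.5449 -0.1307]
 [ 0.5685 -0.1652]] [ 0.5389 -0.1561]
rail 0.5579873323440552 0.18241101503372192 0.1973269283771515 0.060457680374383926 86.98837280273438 [0.5428 0.2237 0.    ]
ring top 297.836669921875 226.98744201660156 9.336199760437012 [0.5587 0.1474 0.037 ] [0.5461 0.1888 0.037 ]
ring scene ((332.3072814941406, 268.06134033203125), (18.26702117919922, 21.02848243713379), 92.93730926513672) [0.5592 0.1462 0.037 ] [0.5467 0.1877 0.037 ]
```

View pics/m0.png

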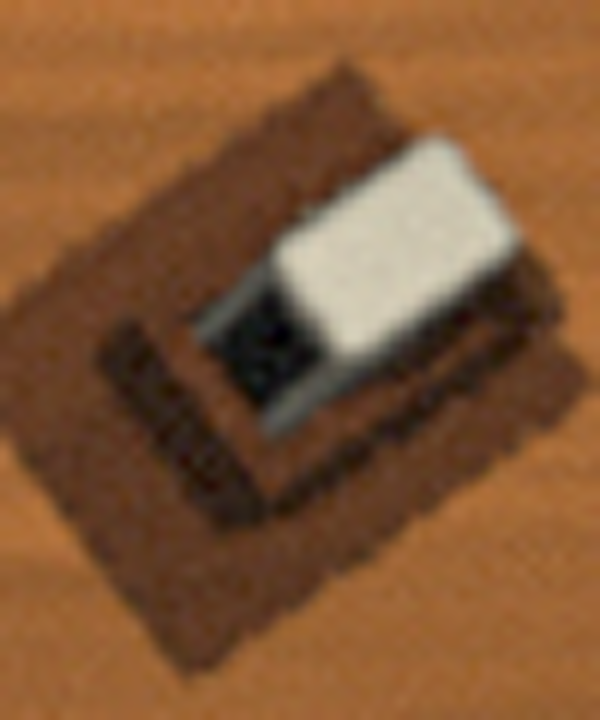

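View pics/m1.png

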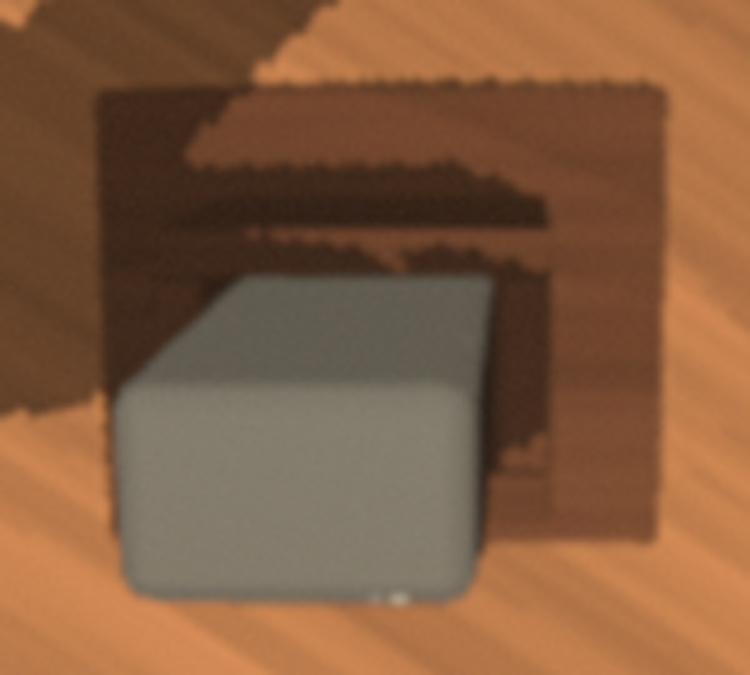

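Run:
```python
from h import *
np.set_printoptions(precision=4,suppress=True)
cw=cam("wrist")
q=np.array([wpx2w(cw,(x+.5)/5-.5+220,(y+.5)/5-.5+120,.151)[:2] for x,y in((114,381),(474,381),(476,601),(118,601))]);print(q,q.mean(0))
d=q[1]-q[0];print(np.degrees(np.arctan2(-d[0],d[1])),np.linalg.norm(d)); d=q[2]-q[3];print(np.degrees(np.arctan2(-d[0],d[1])))
c=cam("top")
q=np.array([px2w(c,(x+.5)/12-.5+395,(y+.5)/12-.5+200,.151)[:2] for x,y in((275,247),(430,135),(522,240),(345,360))]);print(q,q.mean(0))
c=cam("wrist")
q=np.array([wpx2w(cw,(x+.5)/5-.5+220,(y+.5)/5-.5+120,.012)[:2] for x,y in((98,90),(665,88),(658,541))]);print(q,(q[0]+q[2])/2)
```

```text
[[ 0.5461 -0.1786]
 [ 0.5224 -0.1435]
 [ 0.5442 -0.1283]
 [ 0.5689 -0.164 ]] [ 0.5454 -0.1536]
34.10519208766716 0.04228092102621401
34.62916609382012
[[ 0.5488 -0.1363]
 [ 0.5704 -0.1679]
 [ 0.549  -0.1848]
 [ 0.526  -0.1489]] [ 0.5486 -0.1594]
[[ 0.5384 -0.2219]
 [ 0.4784 -0.1332]
 [ 0.5508 -0.0832]] [ 0.5446 -0.1525]
```

```bash
python3 -c "
from h import *
delta((.549,-.158,.17),.605)"
```

```text
t 12.0 shift mm [ 18.1 -30.6  49.9] rot [ 0.0002 -0.0001 -0.0009] F [-0.2  0.2  0.2] board [554.2 -81.2 219.9] w 85.3
```

```bash
python3 -m jog '[[[0,9,-15,10,0,0,0],[0,18,-30.5,20,0,0,0],[0,18,-30.5,40,0,0,0],[0,18,-30.5,50,0,0,0],[0,18,-30.5,50,0,0,0],[0,18,-30.5,50,0,0,0],[0,18,-30.5,50,0,0,0],[0,18,-30.5,50,0,0,0],[0,18,-30.5,50,0,0,0],[0,18,-30.5,50,0,0,0]]]'; python3 -c "
from h import *
delta((.549,-.158,.109),.605)
im=cam('wrist')['pixels']; cv2.imwrite('pics/w2.png',im); crop(im,180,150,460,450,2,'pics/m2.png')"
```

```text
t: 13.0
eef_pos: [0.5493, -0.1592, 0.1704]
ee_rot: [[-0.824, -0.567, 0.001], [-0.567, 0.824, -0.0], [-0.0, -0.001, -1.0]]
force: [-0.6, 0.1, -0.5]
width: 0.0854
t 13.0 shift mm [-0.4  1.2 61.4] rot [-0.0008  0.0003 -0.0026] F [-0.6  0.1 -0.5] board [ 559.7 -117.6  170.4] w 85.4
```

View pics/m2.png

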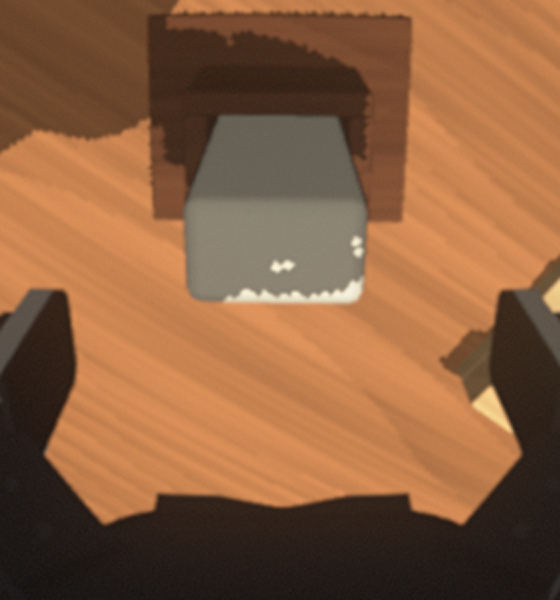

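Run:
```python
from h import *
cw=cam("wrist")
q=np.array([wpx2w(cw,(x+.5)/2-.5+180,(y+.5)/2-.5+150,.151)[:2] for x,y in((186,198),(366,198),(364,303),(187,301))]);print(q.round(4),q.mean(0))
delta((q.mean(0)[0],q.mean(0)[1],.109),.605)
```

```text
[[ 0.5488 -0.1866]
 [ 0.5252 -0.1523]
 [ 0.5472 -0.1365]
 [ 0.5713 -0.1724]] [ 0.54809945 -0.16194605]
t 13.1 shift mm [ 2.5 -1.6 61.2] rot [-0.0004  0.0002 -0.0026] F [ 0.6 -0.3  0.6] board [ 559.6 -117.6  170.2] w 85.3
```

```bash
python3 -m jog '[[[0,1.5,-1,15,0,0,-0.002],[0,1.5,-1,35,0,0,-0.002],[0,1.5,-1,50,0,0,-0.002],[0,1.5,-1,58,0,0,-0.002],[0,1.5,-1,61,0,0,-0.002],[0,1.5,-1,61,0,0,-0.002],[0.4,1.5,-1,61,0,0,-0.002],[0.5,1.5,-1,61,0,0,-0.002],[0.8,1.5,-1,61,0,0,-0.002],[1,1.5,-1,61,0,0,-0.002]]]' 60; python3 -c "
from h import *
delta((.549,-.158,.109),.605)"
```

```text
t: 14.1
eef_pos: [0.5491, -0.1612, 0.1098]
ee_rot: [[-0.823, -0.568, 0.002], [-0.568, 0.823, -0.001], [-0.001, -0.002, -1.0]]
force: [0.2, 0.3, 3.5]
width: 0.0435
t 14.1 shift mm [-1.7  2.7  0.8] rot [-0.0016  0.0008 -0.0008] F [0.2 0.3 3.5] board [ 559.7 -119.6  109.8] w 43.5
```

```bash
python3 -m jog '[[[1,0,0,0,0,0,0],[1,0,0,0,0,0,0],[1,0,0,-8,0,0,0],[1,0,0,-20,0,0,0],[1,0,0,-35,0,0,0],[1,0,0,-50,0,0,0],[1,0,0,-65,0,0,0],[1,0,0,-80,0,0,0],[1,0,0,-90,0,0,0],[1,0,0,-90,0,0,0]]]' 60; python3 -c "
from h import *
delta(b2w(.5463,.1883,.18),PSI)
im=cam('scene')['pixels']; cv2.imwrite('pics/s7.png',im[60:360,100:500].repeat(2,0).repeat(2,1))"
```

```text
t: 15.1
eef_pos: [0.5493, -0.1612, 0.2008]
ee_rot: [[-0.823, -0.568, 0.003], [-0.568, 0.823, -0.001], [-0.002, -0.002, -1.0]]
force: [1.3, -0.4, -2.1]
width: 0.0433
t 15.1 shift mm [-182.9  248.1   20.5] rot [-0.0018  0.0023  0.6793] F [ 1.3 -0.4 -2.1] board [ 559.8 -119.6  200.8] w 43.3
```

View pics/s7.png

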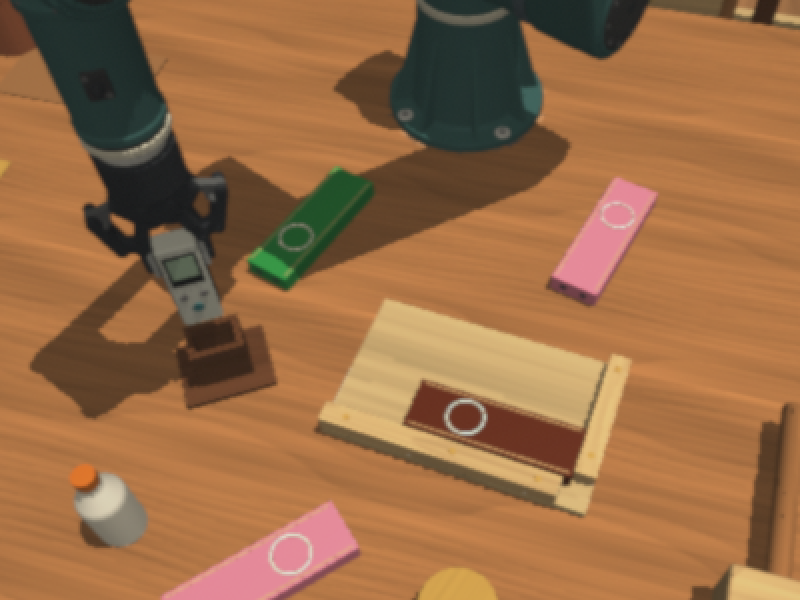

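```bash
python3 -m jog '[[[1,-12,16,0,0,0,0.05],[1,-36,49,0,0,0,0.15],[1,-60,82,0,0,0,0.25],[1,-84,115,0,0,0,0.35],[1,-108,148,0,0,0,0.45],[1,-132,181,0,0,0,0.55],[1,-154,211,0,0,0,0.65],[1,-172,235,0,0,0,0.68],[1,-183,248,10,0,0,0.68],[1,-183,248,20,0,0,0.68]]]'; python3 -c "
from h import *
delta(b2w(.5463,.1883,.15),PSI)"
```

```text
t: 16.15
eef_pos: [0.558, 0.1489, 0.1777]
ee_rot: [[-0.997, 0.072, -0.0], [0.072, 0.997, 0.0], [0.0, 0.0, -1.0]]
force: [-0.9, -0.6, -2.0]
width: 0.0432
t 16.15 shift mm [-1.1 -2.  27.7] rot [ 0.0001 -0.0004  0.0028] F [-0.9 -0.6 -2. ] board [545.2 190.3 177.7] w 43.2
```

```bash
python3 -m jog '[[[1,0,-0.5,5,0,0,0.002],[1,0,-0.5,12,0,0,0.002],[1,0,-0.5,19,0,0,0.002],[1,0,-0.5,24,0,0,0.002],[1,0,-0.5,27,0,0,0.002],[1,0,-0.5,28,0,0,0.002],[1,0,-0.5,28,0,0,0.002],[1,0,-0.5,28,0,0,0.002],[1,0,-0.5,28,0,0,0.002],[1,0,-0.5,28,0,0,0.002]]]'; python3 -c "
from h import *
delta(b2w(.5463,.1883,.13),PSI)
im=cam('scene')['pixels']; crop(im,270,150,420,310,5,'pics/s8.png')
im=cam('top')['pixels']; crop(im,220,170,380,290,5,'pics/t8.png')
im=cam('wrist')['pixels']; cv2.imwrite('pics/w8.png',im)"
```

```text
t: 17.15
eef_pos: [0.5583, 0.1468, 0.1512]
ee_rot: [[-0.997, 0.078, 0.001], [0.078, 0.997, -0.0], [-0.001, 0.0, -1.0]]
force: [-0.3, 0.3, -2.2]
width: 0.0433
t 17.15 shift mm [-0.6  0.1 21.2] rot [ 0.      0.0005 -0.0027] F [-0.3  0.3 -2.2] board [545.7 188.2 151.2] w 43.3
```

View pics/s8.png

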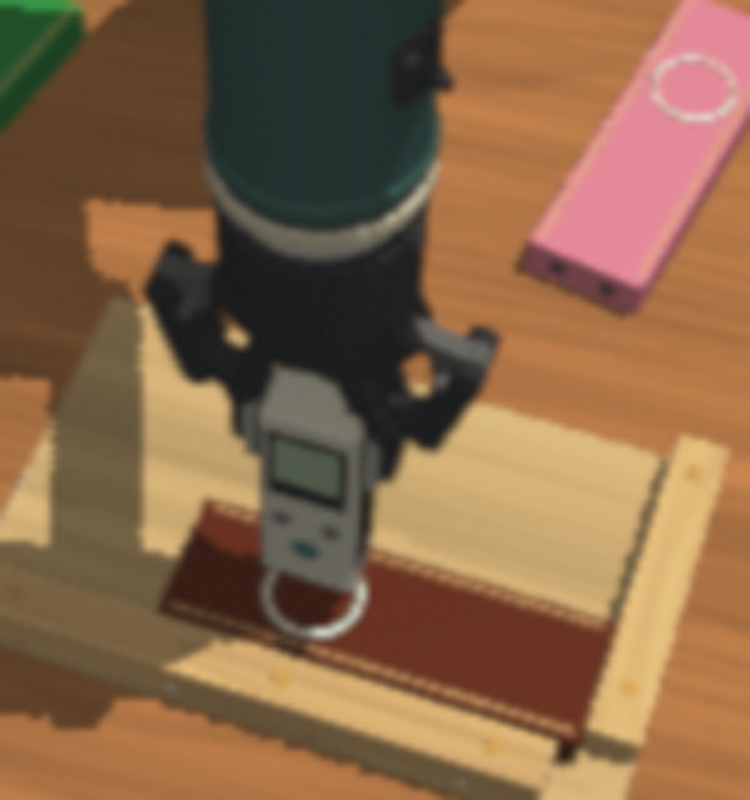

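View pics/t8.png

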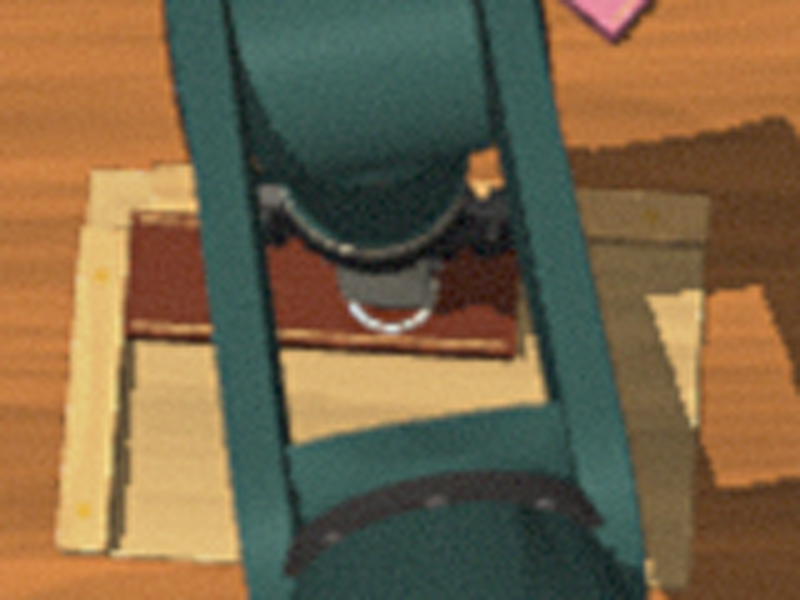

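View pics/w8.png

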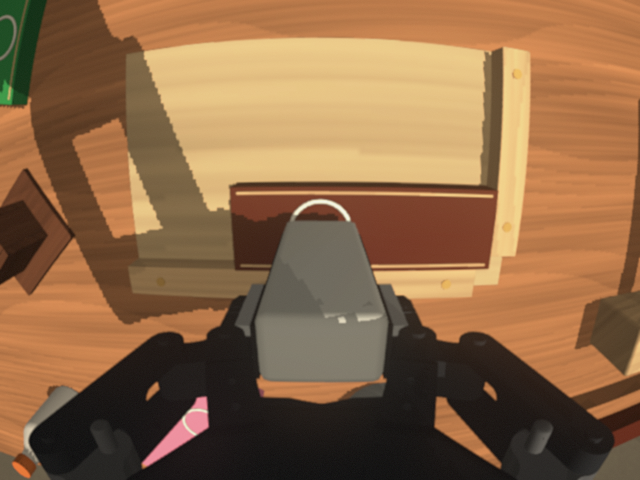

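Run:
```python
from h import *
s=manip.read_state();p=s["eef_pos"];c=cam("scene");zb=p[2]-.0978+.014
x=np.array([np.cos(PSI),np.sin(PSI),0]);y=np.array([-np.sin(PSI),np.cos(PSI),0])
for n,z in(("bot",zb),("top",zb+.125)):
  for sy in(-1,1):
    for sx in (1,-1):
      q=np.array([p[0],p[1],z])+x*.014*sx+y*.022*sy
      u=proj(c,q);print(n,sx,sy,((u-[270,150]+.5)*5-.5).round(1))
cw=cam("wrist")
print([ (proj(c,b2w(.5463,.1883,.037))-[270,150])*5])
```

```text
bot 1 -1 [258.7 569.1]
bot -1 -1 [279.8 518.1]
bot 1 1 [352.6 598. ]
bot -1 1 [372.5 546.1]
top 1 -1 [254.  413.1]
top -1 -1 [277.7 358.5]
top 1 1 [359.5 444. ]
top -1 1 [381.7 388.3]
[array([313.14256222, 589.96246679])]
```

```bash
python3 -c "
from h import *
im=cam('scene')['pixels']; crop(im,315,220,350,282,12,'pics/s9.png')"
```

```text
(no output)
```

View pics/s9.png

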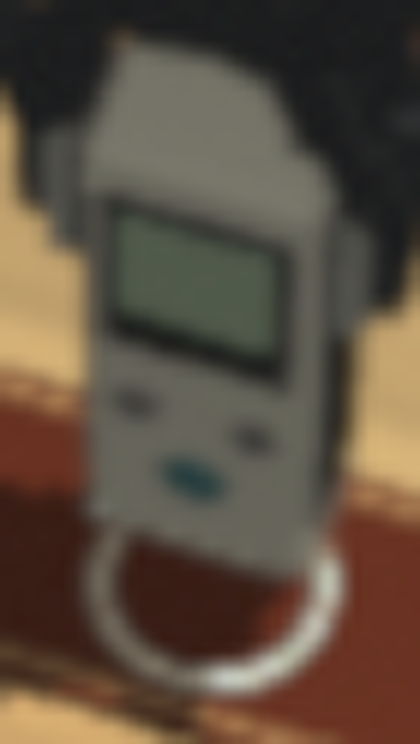

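```bash
python3 -m jog '[[[1,-0.5,0,4,0,0,-0.003],[1,-0.5,0,8,0,0,-0.003],[1,-0.5,0,12,0,0,-0.003],[1,-0.5,0,14,0,0,-0.003],[1,-0.5,0,15,0,0,-0.003],[1,-0.5,0,16,0,0,-0.003],[1,-0.5,0,17,0,0,-0.003],[1,-0.5,0,18,0,0,-0.003],[1,-0.5,0,18,0,0,-0.003],[1,-0.5,0,18,0,0,-0.003]]]'; python3 -c "
from h import *
delta(b2w(.5463,.1883,.13),PSI)"
```

```text
t: 18.45
eef_pos: [0.5587, 0.1466, 0.1332]
ee_rot: [[-0.997, 0.075, 0.0], [0.075, 0.997, -0.0], [-0.0, -0.0, -1.0]]
force: [-1.1, -0.9, 0.7]
width: 0.0431
t 18.45 shift mm [-0.2  0.2  3.2] rot [-0.      0.0003  0.0002] F [-1.1 -0.9  0.7] board [546.1 188.1 133.2] w 43.1
```

```bash
python3 -m jog '[[[1,0,0,0.5,0,0,0],[1,0,0,1,0,0,0],[1,0,0,1.5,0,0,0],[1,0,0,2,0,0,0],[1,0,0,2.5,0,0,0],[1,0,0,3,0,0,0],[1,0,0,3.4,0,0,0],[1,0,0,3.4,0,0,0],[1,0,0,3.4,0,0,0],[1,0,0,3.4,0,0,0]]]'; python3 -c "
from h import *
for i in range(4):
  delta(b2w(.5463,.1883,.13),PSI); im=cam('scene')['pixels']
crop(im,300,200,400,300,7,'pics/s10.png')
cv2.imwrite('pics/w10.png',cam('wrist')['pixels'])"
```

```text
t: 19.45
eef_pos: [0.5587, 0.1466, 0.1296]
ee_rot: [[-0.997, 0.075, 0.0], [0.075, 0.997, -0.0], [-0.0, -0.0, -1.0]]
force: [-0.6, -0.6, 3.8]
width: 0.0434
t 19.45 shift mm [-0.2  0.2 -0.4] rot [-0.0001  0.0001  0.0002] F [-0.6 -0.6  3.8] board [546.1 188.1 129.6] w 43.4
t 19.5 shift mm [-0.2  0.2 -0.4] rot [-0.0001  0.0002  0.0002] F [-0.8 -0.6  3.6] board [546.1 188.1 129.6] w 43.3
t 19.55 shift mm [-0.2  0.2 -0.4] rot [-0.0001  0.0001  0.0002] F [-0.9 -1.3  2.4] board [546.1 188.1 129.6] w 43.3
t 19.6 shift mm [-0.2  0.2 -0.4] rot [-0.0001  0.0002  0.0002] F [-0.9 -0.9  1.9] board [546.1 188.1 129.6] w 43.2
```

View pics/s10.png

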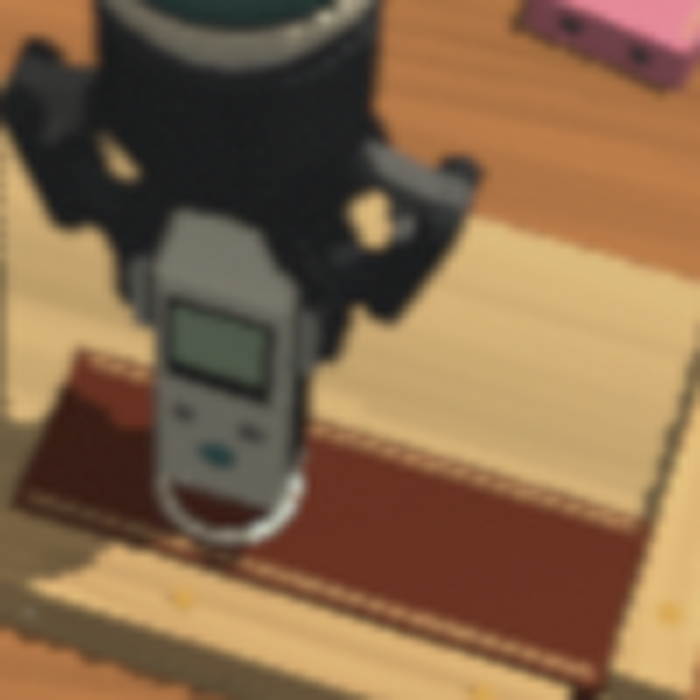

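View pics/w10.png

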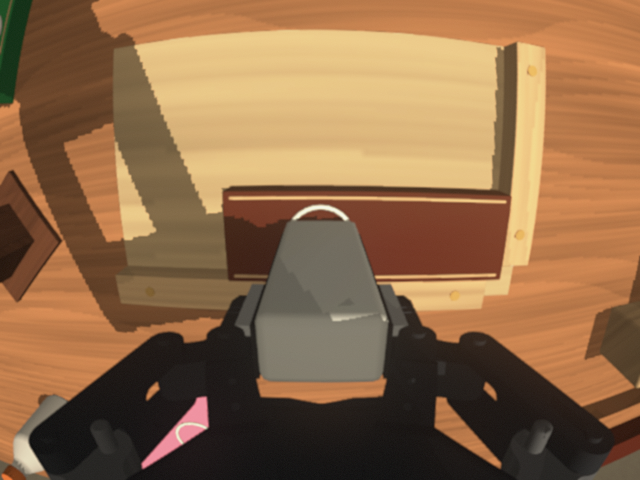

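```bash
python3 -c "
from h import *
F=[]
for i in range(30):
  F.append(manip.read_state()['force']); cam('scene')
s=manip.read_state();print(np.mean(F,0),np.std(F,0),s['eef_pos'],s['t'],s['wrist_torque'])"
```

```text
[-0.37213472 -0.56461369  3.17461375] [0.48443427 0.5207241  0.49699913] [0.5586249  0.14659455 0.12953586] 21.2 [-0.16320413  0.06224447 -0.04144789]
```

```bash
python3 -m jog '[[[1,0,0,-0.3,0,0,0],[1,0,0,-0.6,0,0,0],[1,0,0,-0.6,0,0,0],[1,0,0,-0.6,0,0,0],[1,0,0,-0.6,0,0,0],[1,0,0,-0.6,0,0,0],[1,0,0,-0.6,0,0,0],[1,0,0,-0.6,0,0,0],[1,0,0,-0.6,0,0,0],[1,0,0,-0.6,0,0,0]]]'; python3 -c "
from h import *
F=[]
for i in range(20):
  F.append(manip.read_state()['force']); c=cam('top')
s=manip.read_state();print(np.mean(F,0),s['eef_pos'],s['t'],s['width'])
crop(c['pixels'],220,190,460,300,3.3,'pics/t11.png')"
```

```text
t: 22.2
eef_pos: [0.5586, 0.1466, 0.1301]
ee_rot: [[-0.997, 0.075, -0.0], [0.075, 0.997, -0.0], [0.0, -0.0, -1.0]]
force: [-0.7, -0.3, 2.5]
width: 0.0433
[-0.35006508 -0.55217977  2.72937836] [0.55863225 0.14661629 0.13014316] 23.2 0.043390848157308294
```

View pics/t11.png

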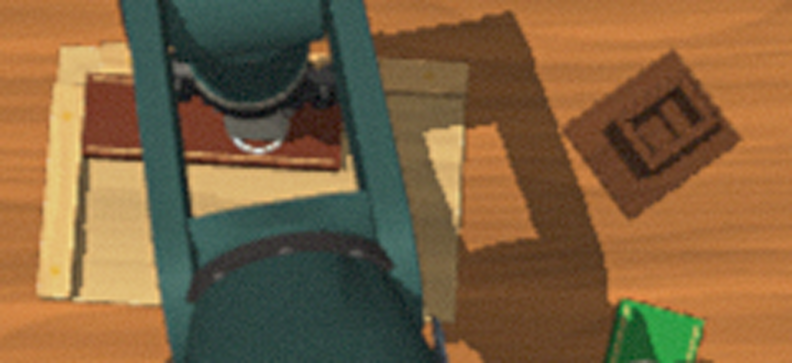

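```bash
python3 -c "
from bench import manip
print(manip.sign_off())"
```

```text
the job is handed in; nothing more can be done
None
```

I pushed the mahogany rail into the corner of the squaring board and handed in with the meter held upright on it inside the chalk ring. The whole job took about 23 s of the 72 s allowed.

**Rail:** I pushed it against the long fence, then the short fence, then pressed it against the long fence again, with about 10 N on each fence.
- The ring was within about 1 mm of where it should be for a rail fully home.
- The last top and wrist views show no gap at either fence.
- One check was off. A rough rectangle fit gave the rail about 1.3° different from the board, but the edges look parallel to the fence, so I put that down to coarse pixels.

**Meter:** It is gripped at 60 N across the rubber sides, with the studs in line with the grain to well within 1°.
- **Position:** it is within about 1 mm of the ring's centre by the robot's own reading. The scene camera agrees to about 2–3 mm. The case hides the studs, so I worked out their position rather than seeing them.
- **Press:** the force is about 4.7 N, which means about 5.4 mm of travel. The height gives about 4.7 mm. Half-way is 5 mm, and I had backed off 0.6 mm because the force was reading a little high before.

I did not touch the glue, the wax tin or the mallet.

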